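# Arm the under-sink leak alarm in order

### The arm

A 7-joint arm with a two-finger parallel gripper is mounted at the origin on the work surface. World frame = base frame: x ahead of the robot, y to its left, z up, the work surface at z = 0. Lengths are in mm, angles in rad, forces in N, time in s.
With the tool pointing down it reaches from about 350 to 900 mm from the base axis. Payload 19.9 kg.
Tool frame: the origin (TCP) lies at the very end of the fingers, on their centre line; the grasp point (between the pads) lies 19 mm behind it; x points along the fingers, z is the direction in which the jaws open and shut, and the axes are right-handed (so a half turn about x gives the same grasp; the last joint's range is limited). The gripper opens to 94 mm and grips with 3 to 60 N. Pads are 16 mm wide; open, the fingers measure 119 mm over their backs; the gripper's body (75 mm by 177 mm) begins 78 mm behind the grasp point.
Start: joints at [-1.167, 0.417, -0.01, 1.614, 0.005, 1.111, -0.053], TCP at [269.475, 563.899, 205.425] pointing down, gripper open.
Joint ranges: [-2.81, 2.81], [-0.39, 2.02], [-1.27, 1.25], [0.06, 2.57], [-1.19, 4.33], [0.19, 2], [-2.82, 2.82]. Speed limits (rad/s): [1.89, 1.89, 2.39, 2.39, 3.01, 3.01, 3.01].

### API

Orientations are given as a unit quaternion [w, x, y, z].
In Python, from bench import robot, camera, calibration gives the robot as it stands.
- The arm moves only by the tool servo_tool, never from a script. Its argument "rows" is a list that holds one entry, the list of rows, each a list of 5 numbers: the shift along the tool's x, y, z in m, then the turn about the tool's x in degrees, then the closure in counts, from 0 (fully open) to 255 (shut). In form: [[[tx, ty, tz, yaw, gripper], ...]]. A call has 1 to 8 rows; each row is the pose to reach, as a shift and turn from the pose commanded when the call began, along the tool's axes at that moment; what a row does not reach only later rows make up. A row lasts 1/10 s, in which the tool goes at most 50 mm and 8.59 degrees, less where a joint would pass 70% of its speed; a pose out of reach is approached as far as the arm can. A call with a gripper value outside its range is refused whole. The fingers move at their own pace and stop on an object; "grip_force" is the grip in N (left out, the last holds). Time passes only in rows, so rows that repeat a pose let the fingers close. It gives the time, the measured TCP pose, the force and the opening at its end, in the units of the state.
- robot.get_obs(): the state, without advancing time (a new reading comes with each control period).
- camera(name): name is "scene" or "top" or "wrist"; returns the picture (420x560x3 uint8, red, green, blue); there is no depth.
- calibration(name): a dict with "fx", "fy", "cx", "cy" (pixels), "xyz" and "attitude" of the camera in the world. Camera axes: x right, y up, looking along -z (the intrinsics and any distortion apply to the point x, -y, -z); pixel columns grow to the right and rows downward; lengths in mm; the calibration is good to about 2 mm. The wrist camera is an equidistant fisheye: a pixel r from the principal point sees the ray r / f radians off the axis. A picture is of the moment at which its call begins: read the wrist's pose just before it. calibration takes no time and is no camera call; for the wrist camera it gives the pose at the moment of the call.
- robot.sign_off(): hands the job in, once; it reports no verdict.
The state is a dict: "clock": time; "joint_positions": joint angles; "dq": joint speeds; "effort": joint torques, N m; "eef_pos": TCP position; "eef_rot": TCP orientation; "ft_force": force on the tool from outside, world axes, zero at the start; "moment": the same for the moment, N m; "finger_gap": finger opening in mm.
Only numpy, scipy, OpenCV 4.12 (cv2) and the standard library are available. Lean on these libraries where they do the work, as an engineer would, in place of code of your own. Each camera call takes 0.05 s, during which the arm holds its last target. There are 200 camera calls.

### The job

Arm the leak alarm under the sink: with a fingertip, lightly press down the key on the oblong hub first, then the key on the wide round sensor, then the key on the square sensor, so that each stays down. Do not press the key of the small round spare sensor, and do not pick up, shift or knock over the hub, the sensors or anything else standing on the floor.

Things in the scene. Friction and masses are not known exactly. Their poses are not given: they have to be found in the camera images.
- hub: Oblong white plastic alarm hub, 110 (own x) x 76 (own y) x 30 mm, loose, about 0.35 kg. Origin at the centre of its underside, z up. Its key lies 26 mm from the centre towards own -x; five dark grille slots lie in the top of the other half.
- hub_key (a joint): Round grey plastic push key, 32 mm across, in a flat grey collar 39 mm across. Vertical slide relative to the collar: 0 = up (top 20 mm above the white case), grows as it is pressed, 0.008 m = fully in. It yields at about 2.5 N and stays at the depth where it is left; it counts as pressed from 0.005 m on. The collar below it is sprung.
- hub_spot (a point): Centre of the top face of the key on hub (50 mm above the floor when up); moves down with the key. The sprung collar (1.5 N per mm, up to 8 mm, comes back up on release) makes the key top sink about 2 mm before the key slides in, and gives softly for about 6 mm more once the key is fully in.
- wide: Wide round white leak sensor, 90 mm across, 30 mm high, loose, about 0.22 kg, key in the middle. Origin at the centre of its underside.
- wide_key (a joint): Round grey plastic push key, 32 mm across, in a flat grey collar 39 mm across. Vertical slide relative to the collar: 0 = up (top 20 mm above the white case), grows as it is pressed, 0.008 m = fully in. It yields at about 2.5 N and stays at the depth where it is left; it counts as pressed from 0.005 m on. The collar below it is sprung.
- wide_spot (a point): Centre of the top face of the key on wide (50 mm above the floor when up); moves down with the key. The sprung collar (1.5 N per mm, up to 8 mm, comes back up on release) makes the key top sink about 2 mm before the key slides in, and gives softly for about 6 mm more once the key is fully in.
- square: Square white leak sensor, 70 x 70 x 30 mm, loose, about 0.18 kg, key in the middle. Origin at the centre of its underside.
- square_key (a joint): Round grey plastic push key, 32 mm across, in a flat grey collar 39 mm across. Vertical slide relative to the collar: 0 = up (top 20 mm above the white case), grows as it is pressed, 0.008 m = fully in. It yields at about 2.5 N and stays at the depth where it is left; it counts as pressed from 0.005 m on. The collar below it is sprung.
- square_spot (a point): Centre of the top face of the key on square (50 mm above the floor when up); moves down with the key. The sprung collar (1.5 N per mm, up to 8 mm, comes back up on release) makes the key top sink about 2 mm before the key slides in, and gives softly for about 6 mm more once the key is fully in.
- small: Small round white leak sensor, the spare, 56 mm across, 30 mm high, loose, about 0.12 kg, key in the middle like the others; not to be pressed. Origin at the centre of its underside.
- small_key (a joint): Round grey plastic push key, 32 mm across, in a flat grey collar 39 mm across. Vertical slide relative to the collar: 0 = up (top 20 mm above the white case), grows as it is pressed, 0.008 m = fully in. It yields at about 2.5 N and stays at the depth where it is left; it counts as pressed from 0.005 m on. The collar below it is sprung.
- small_spot (a point): Centre of the top face of the key on small (50 mm above the floor when up); moves down with the key. The sprung collar (1.5 N per mm, up to 8 mm, comes back up on release) makes the key top sink about 2 mm before the key slides in, and gives softly for about 6 mm more once the key is fully in.
- can: Aluminium can with a closed press-on hinged lid, 57 mm across, 64 mm high; bystander, loose, origin under its centre
- reducer: Grey PVC pipe reducer standing on its wide end, 54 mm narrowing to 42 mm across, 62 mm high; bystander, loose, origin under its centre
- saucer: White ceramic saucer, 136 mm across, 18 mm high; bystander, loose, origin under its centre
- brush: Wooden-backed nail brush lying bristles down, 92 (own x) x 40 x 34 mm; bystander, loose, origin under its centre
- soap: White plastic bottle, 64 mm across, 190 mm high; bystander, loose, origin under its centre
- nut: White plastic pipe ring nut lying flat, 60 mm across, 18 mm high; bystander, loose, origin under its centre
Things that resemble listed ones, but are neither listed nor needed, are in the scene too. What is shaped like the hub but blue is not meant. Leave any red look-alike of the wide alone.

How it is judged:
By the outcome, as a careful person would: the job done as asked, in the order asked, and still so for the second after the job is handed in, with the robot touching nothing.
It also fails if it takes over 48 s, if anything falls off the work surface, if the arm or the gripper's body presses on something with over 40 N, if the wrist force passes 120 N, or if a joint passes its speed limit or range.

## Working session

There is one attempt and no reset: what is moved stays moved. The work goes in short steps, Python scripts to look and compute and a tool call to move; the robot and the scene stay as the last step left them, time stands still between calls to the robot, and variables do not carry over. Pictures are saved under pics/ and viewed, on a budget of 10 in all, crops included, one or two more only if the job needs it, and the job is handed in when it is done.

Besides the shell and the picture viewer there is one more tool, called after "Call:" as name([rows], argument=value, ...), one row to a line, values as JSON. servo_tool: Moves the arm, as the interface text tells. Its arguments: {"type":"object","properties":{"rows":{"type":"array","items":{"type":"array","items":{"type":"array","items":{"type":"number"}}}},"grip_force":{"type":"number"}},"required":["rows"]}

```bash
mkdir -p pics
python3 - <<'E'
from bench import robot,camera,calibration
import cv2
print(robot.get_obs())
for n in("top","scene","wrist"):
    print(n,calibration(n)); cv2.imwrite(f"pics/{n}0.png",camera(n)[:,:,::-1])
E
```

```text
{'clock': 0.0, 'joint_positions': array([-1.1665017 ,  0.417985  , -0.0103049 ,  1.61416827,  0.00471885,
        1.11067802, -0.0529835 ]), 'dq': array([-0.00056534, -0.00070137, -0.00122628, -0.00049027, -0.00092651,
       -0.00136315,  0.00038584]), 'effort': array([-2.34635903e-03, -8.51232290e+01,  6.36983402e-01, -4.26002884e+01,
       -4.89958108e-02,  1.86045247e-02,  1.04112883e-04]), 'eef_pos': array([269.34001585, 563.57598171, 204.82088115]), 'eef_rot': array([ 0.59781004, -0.37737304,  0.59849386,  0.37685255]), 'ft_force': array([ 0.16374153, -0.70757449, -0.72569506]), 'moment': array([ 0.02864644,  0.00162234, -0.0387249 ]), 'finger_gap': 93.66854661527775}
top {'fx': 505.16665797205945, 'fy': 505.16665797205945, 'cx': 271.6272009397955, 'cy': 214.69676155371994, 'xyz': array([2.93802210e+02, 7.26685731e-01, 1.39695669e+03]), 'attitude': array([-0.69710186, -0.05673954,  0.06021072,  0.71218277])}
scene {'fx': 498.1417155733693, 'fy': 498.1417155733693, 'cx': 281.379086243303, 'cy': 209.0413520112385, 'xyz': array([1399.44842727, -748.88905602,  856.70214484]), 'attitude': array([0.79931949, 0.42057918, 0.1886372 , 0.38550942])}
wrist {'fx': 325.19226210127806, 'fy': 325.19226210127806, 'cx': 281.1707082496009, 'cy': 206.4738790244714, 'xyz': array([208.41152721, 593.7715761 , 384.11340765]), 'attitude': array([ 0.83959516, -0.09923637, -0.06220559,  0.5304362 ])}
```

View pics/top0.png

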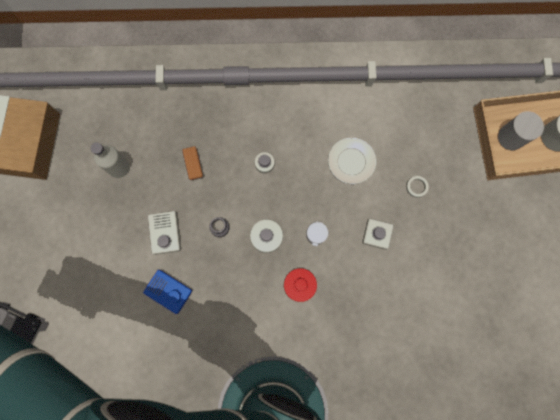

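View pics/scene0.png

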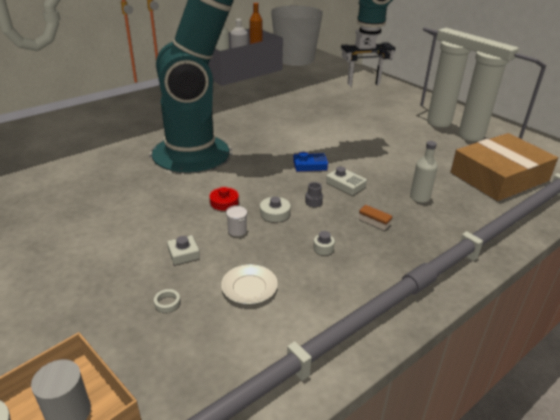

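Top view: the hub is white with grille slots at (164,233), with its key at (164,241). Its lookalike is the blue hub at (168,291). The wide sensor is at (266,236), and the possible confusions are the red one at (300,285), the small spare at (264,162) and the can at (318,233). The square sensor is at (379,234). The reducer (219,228) is a dark ring. I choose the three white ones in the middle row and check them in one crop.

```bash
cat > h.py <<'E'
import numpy as np,cv2
from scipy.spatial.transform import Rotation as R
def rot(q): return R.from_quat(np.roll(q,-1))
def ray(cal,px):
    d=np.array([(px[0]-cal['cx'])/cal['fx'],-(px[1]-cal['cy'])/cal['fy'],-1.])
    return rot(cal['attitude']).apply(d)
def onplane(cal,px,z):
    d=ray(cal,px);o=np.array(cal['xyz']);return o+d*(z-o[2])/d[2]
def project(cal,p):
    c=rot(cal['attitude']).inv().apply(np.array(p)-cal['xyz'])
    return cal['cx']+cal['fx']*c[0]/-c[2],cal['cy']-cal['fy']*c[1]/-c[2]
def darkblob(im,px,r=9,thr=150):
    "centre of the dark blob nearest px"
    g=cv2.cvtColor(im,cv2.COLOR_BGR2GRAY);x,y=px;c=g[y-r:y+r+1,x-r:x+r+1]
    n,l,s,ce=cv2.connectedComponentsWithStats((c<thr).astype(np.uint8))
    k=min((i for i in range(1,n) if s[i,4]>15),key=lambda i:np.hypot(*(ce[i]-r)))
    return ce[k]+np.array(px)-r,s[k]
E
python3 - <<'E'
from bench import calibration
from h import *
im=cv2.imread('pics/top0.png');cal=calibration('top');cs=calibration('scene')
g=cv2.cvtColor(im,cv2.COLOR_BGR2GRAY);print(g[234:250,155:176]);print(g[236,250:284])
for n,p in dict(hub=(164,241),wide=(266,236),square=(379,233),small=(264,160)).items():
    c,s=darkblob(im,p,11,125);w=onplane(cal,c,50);print(n,c.round(1),s,w.round(1),np.round(project(cs,w),1))
a=cv2.resize(im[190:290,140:410],None,fx=2.9,fy=2.9,interpolation=cv2.INTER_CUBIC)
sc=cv2.imread('pics/scene0.png')[150:270,160:390]
b=cv2.resize(sc,(783,int(120*783/230*.7)),interpolation=cv2.INTER_CUBIC)
b=b[:300]
cv2.imwrite('pics/crop1.png',np.vstack([a,b]))
E
```

```text
[[192 193 195 193 193 190 181 169 167 167 167 172 181 185 190 193 194 193
  193 194 192]
 [193 193 193 191 185 171 155 139 137 135 130 135 143 158 180 191 194 194
  195 194 193]
 [194 193 190 184 163 144 130 123 123 121 117 112 106 126 157 181 190 193
  194 193 194]
 [192 192 187 167 140 125 122 120 122 121 121 114 101  97 118 157 184 193
  194 193 194]
 [192 190 177 148 129 123 122 123 123 122 122 120 113  86  82 131 175 189
  192 194 194]
 [193 188 164 137 121 123 127 122 120 122 125 126 116  90  78 115 156 183
  192 194 194]
 [194 185 156 130 124 122 124 122 125 123 124 124 118  95  73  94 134 179
  193 195 192]
 [193 185 158 130 121 123 123 123 126 123 125 126 120  91  73  93 138 180
  191 194 194]
 [194 188 158 133 125 122 125 126 127 128 128 127 120  89  83 118 158 186
  193 193 194]
 [192 187 157 133 125 124 127 125 128 129 129 126 113  91 101 134 173 191
  195 193 194]
 [195 186 160 133 125 123 127 129 130 127 124 112  96  94 114 146 181 192
  194 194 194]
 [192 191 176 154 130 123 125 124 120 121 107  96  93 110 139 169 189 193
  193 194 192]
 [192 194 190 177 155 132 116 108 105 101  92  97 116 137 160 184 192 193
  194 194 194]
 [193 193 193 190 180 162 144 132 123 119 122 131 147 171 183 192 193 195
  192 195 194]
 [194 194 194 191 191 185 179 167 156 150 157 162 175 187 192 193 193 193
  194 194 194]
 [194 194 192 195 193 193 191 186 183 180 183 186 190 191 192 193 192 189
  191 187 185]]
[167 188 193 194 194 194 192 193 186 160 128 120 126 131 127 129 130 128
 128 126 126 120 128 157 185 193 194 193 194 194 193 189 166 142]
hub [164.8 240.9] [ 6  6 12 12 87] [453.7 279.2  50. ] [337.9 167.9]
wide [266.5 234.9] [ 5  5 13 11 62] [464.1   6.5  50. ] [273.2 198. ]
square [378.4 233. ] [  5   5  12  13 120] [ 462.8 -294.2   50. ] [181.9 237. ]
small [264.3 161.1] [  6   7  12  11 109] [668.7   8.5  50. ] [321.8 232.1]
```

View pics/crop1.png

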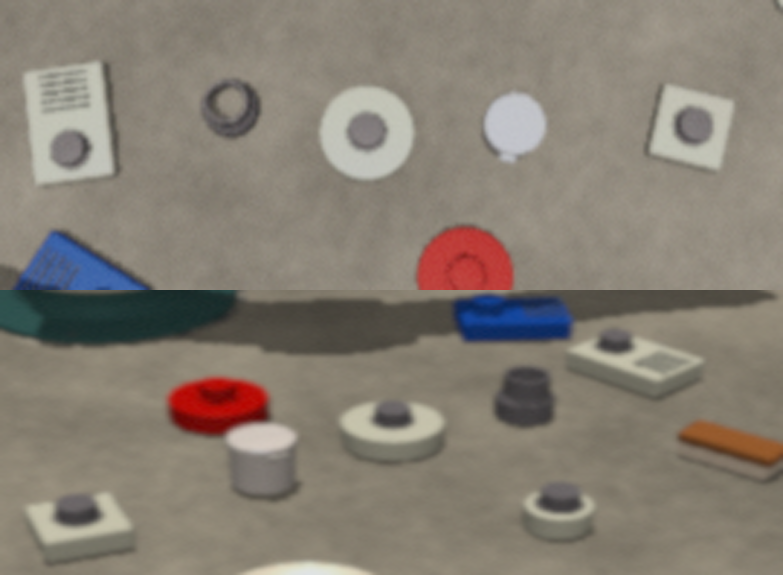

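The crop confirms the choice: white hub with slots at left, plain white wide disc in the middle, white square at right. The red, blue and small lookalikes are all distinct from these. Next I go above the hub key and look from near.

```bash
cat >> h.py <<'E'
def shift(o,t):
    return rot(o['eef_rot']).inv().apply(np.array(t)-o['eef_pos'])
E
python3 - <<'E'
from bench import robot,calibration
from h import *
o=robot.get_obs();print(rot(o['eef_rot']).as_matrix().round(3))
cal=calibration('top')
for p in((163.6,240.9),(266.2,235.5),(378.5,233.3),(105,155),(10,320)):print(onplane(cal,p,50).round(1))
print(shift(o,(455,282,130)))
E
```

```text
[[-0.    -0.902  0.431]
 [-0.001  0.431  0.902]
 [-1.    -0.    -0.001]]
[453.8 282.4  50. ]
[462.5   7.4  50. ]
[ 462.  -294.5   50. ]
[695.2 447.   50. ]
[254.8 679.9  50. ]
[  75.1610072  -288.92993885 -174.03568908]
```

Call:
servo_tool([
  [[0.01, -0.036, -0.022, 0, 255], [0.02, -0.072, -0.044, 0, 255], [0.03, -0.108, -0.065, 0, 255], [0.04, -0.144, -0.087, 0, 255], [0.05, -0.18, -0.109, 0, 255], [0.06, -0.217, -0.131, 0, 255], [0.07, -0.253, -0.152, 0, 255], [0.075, -0.289, -0.174, 0, 255]],
])

```text
clock: 0.95
eef_pos: [455.6, 280.6, 129.7]
eef_rot: [0.598, -0.377, 0.598, 0.377]
ft_force: [0.3, 0.5, 0.1]
finger_gap: 33.3
```

Call:
servo_tool([
  [[0, 0, 0, 0, 255], [0, 0, 0, 0, 255], [0, 0, 0, 0, 255], [0, 0, 0, 0, 255]],
])

```text
clock: 1.35
eef_pos: [454.6, 283.4, 130.5]
eef_rot: [0.598, -0.378, 0.598, 0.378]
ft_force: [-0.4, 0.2, -0.6]
finger_gap: 2.3
```

```bash
cat >> h.py <<'E'
def wray(cal,px):
    u=np.array([px[0]-cal['cx'],px[1]-cal['cy']]);r=np.hypot(*u);t=r/cal['fx']
    u=u/max(r,1e-9)*np.sin(t)
    return rot(cal['attitude']).apply([u[0],-u[1],-np.cos(t)])
def wplane(cal,px,z):
    d=wray(cal,px);o=np.array(cal['xyz']);return o+d*(z-o[2])/d[2]
def wproj(cal,p):
    c=rot(cal['attitude']).inv().apply(np.array(p,float)-cal['xyz']);h=np.hypot(c[0],c[1]);t=np.arctan2(h,-c[2])
    return np.array([cal['cx']+cal['fx']*t*c[0]/h,cal['cy']-cal['fx']*t*c[1]/h])
E
cat > look.py <<'E'
import sys
from bench import robot,camera,calibration
from h import *
n=sys.argv[1];t=np.array([float(v) for v in sys.argv[2:5]])
o=robot.get_obs();cal=calibration('wrist');im=camera('wrist')[:,:,::-1].copy();cv2.imwrite(f'pics/{n}_raw.png',im)
print(o['clock'],o['eef_pos'].round(1),o['ft_force'].round(2),o['finger_gap'],'shift',shift(o,t).round(1))
for p,c in((t,(0,255,0)),(o['eef_pos'],(0,0,255))):
    q=wproj(cal,p);print(q.round(1));cv2.drawMarker(im,tuple(int(v) for v in q.round()),c,cv2.MARKER_CROSS,5)
ring=np.array([wproj(cal,t+[16*np.cos(a),16*np.sin(a),0]) for a in np.linspace(0,6.28,40)])
cv2.polylines(im,[ring.round().astype(int)],True,(0,255,0),1)
cv2.imwrite(f'pics/{n}.png',im)
E
python3 look.py w1 454 282 50
```

```text
1.35 [454.6 283.4 130.5] [-0.35  0.21 -0.64] 2.3406070697110612 shift [80.5 -0.1 -1.5]
[278.2 213.5]
[279.6 248. ]
```

View pics/w1.png

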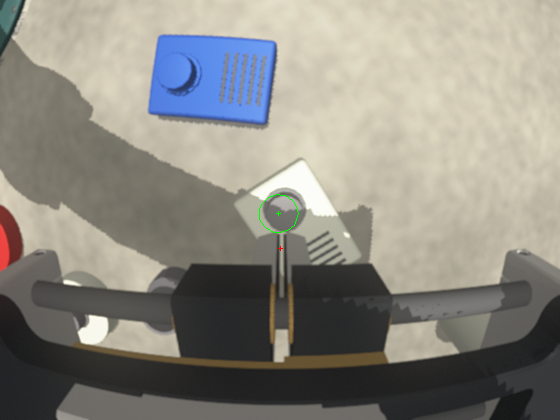

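The wrist view shows the white hub under the closed fingers. The predicted key ring at (278,213) sits close to the key, so I zoom in to judge the offset.

```bash
python3 -c "
import cv2
im=cv2.imread('pics/w1_raw.png')[165:265,225:365]
cv2.imwrite('pics/w1c.png',cv2.resize(im,None,fx=5.5,fy=5.5,interpolation=cv2.INTER_CUBIC))"
```

```text
(no output)
```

View pics/w1c.png

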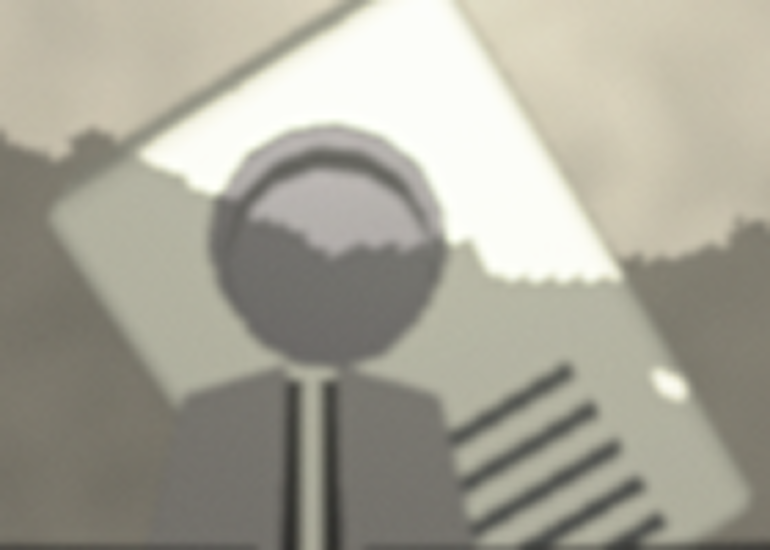

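Run:
```python
from bench import calibration,robot
from h import *
c=calibration('wrist');print(wplane(c,(285.7,213.4),50).round(1),wplane(c,(278.2,213.5),50),wplane(c,(281.7,248),130.5))
o=robot.get_obs()
# scene-view triangulation of key: dark top
im=cv2.imread('pics/scene0.png');g=cv2.cvtColor(im,6);cs=calibration('scene')
for n,p in dict(hub=(340,171),wide=(275,201),square=(183,240)).items():
    x,y=p; 
    c,s=darkblob(im,(x,y),10,95);print(n,c,s,onplane(cs,c,42).round(1))
for t in((455,276.5,50),):print(shift(o,t))
```

```text
[456.7 287.5  50. ] [454.10091569 281.90035644  50.        ] [455.17659917 284.41023901 130.5       ]
hub [340.13636364 172.52272727] [ 6  9  9  6 44] [469.5 274.8  42. ]
wide [274.9  203.66] [ 5 10 11  6 50] [ 4.805e+02 -2.000e-01  4.200e+01]
square [182.43661972 244.56338028] [ 4 11 12  8 71] [ 481.6 -304.3   42. ]
[80.54503352 -3.23232371 -6.03041765]
```

Call:
servo_tool([
  [[0.03, 0, 0.003, 0, 255], [0.055, 0, 0.003, 0, 255], [0.07, 0, 0.003, 0, 255], [0.077, 0, 0.003, 0, 255], [0.082, 0, 0.003, 0, 255], [0.086, 0, 0.003, 0, 255], [0.09, 0, 0.003, 0, 255], [0.092, 0, 0.003, 0, 255]],
])

```text
clock: 2.2
eef_pos: [456.6, 285.3, 38.6]
eef_rot: [0.598, -0.377, 0.598, 0.377]
ft_force: [-2.2, 0.4, 5.3]
finger_gap: 0.1
```

Call:
servo_tool([
  [[0, 0, 0, 0, 255], [0, 0, 0, 0, 255]],
])

```text
clock: 2.4
eef_pos: [456.6, 285.3, 38.8]
eef_rot: [0.598, -0.377, 0.598, 0.377]
ft_force: [-2.9, 1.5, 4.6]
finger_gap: 0.6
```

Force is 4.6 N at z = 38.8, against about 4.8 N predicted for a fully-in key. I lift and go to the wide sensor.

Call:
servo_tool([
  [[-0.02, 0, 0, 0, 255], [-0.06, 0, 0, 0, 255], [-0.092, 0, 0, 0, 255], [-0.092, -0.02, -0.04, 0, 255], [-0.092, -0.041, -0.08, 0, 255], [-0.092, -0.061, -0.12, 0, 255], [-0.092, -0.082, -0.16, 0, 255], [-0.092, -0.102, -0.2, 0, 255]],
])

```text
clock: 3.2
eef_pos: [462.3, 58.6, 130.8]
eef_rot: [0.598, -0.377, 0.598, 0.377]
ft_force: [1.3, 0.3, 0.2]
finger_gap: 0.6
```

Call:
servo_tool([
  [[0, -0.014, -0.027, 0, 255], [0, -0.024, -0.047, 0, 255], [0, -0.024, -0.047, 0, 255], [0, -0.024, -0.047, 0, 255], [0, -0.024, -0.047, 0, 255]],
])

```text
clock: 3.7
eef_pos: [463.7, 8.7, 130.5]
eef_rot: [0.598, -0.377, 0.598, 0.377]
ft_force: [-0.1, 0.4, 0.1]
finger_gap: 0.3
```

```bash
python3 look.py w2 464 9 50; python3 -c "
import cv2
im=cv2.imread('pics/w2_raw.png')[165:265,225:365]
cv2.imwrite('pics/w2c.png',cv2.resize(im,None,fx=5.5,fy=5.5,interpolation=cv2.INTER_CUBIC))"
```

```text
3.7 [463.7   8.7 130.5] [-0.1   0.41  0.1 ] 0.3150194359330025 shift [80.5 -0.1  0.4]
[280.5 213.5]
[279.6 248. ]
```

View pics/w2c.png

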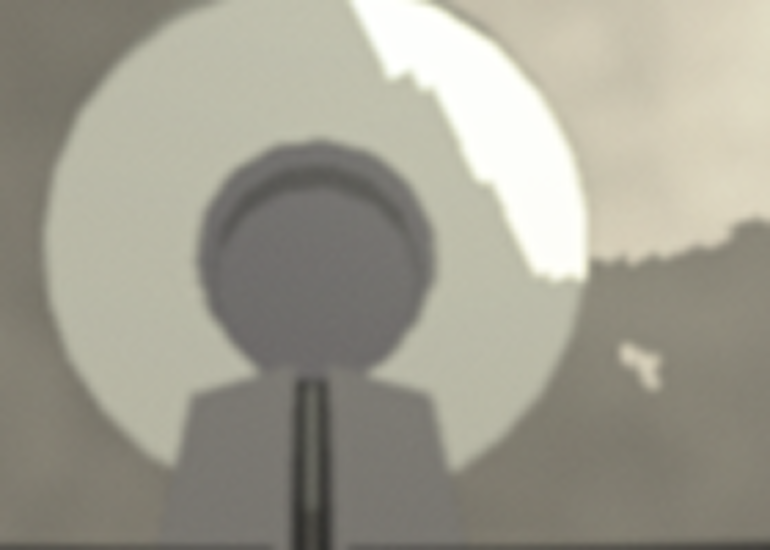

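The wide key is centred at pixel (283.4,216.8), about 2.5 mm from where the tool aims. I correct that and press.

Call:
servo_tool([
  [[0.03, -0.0025, 0.001, 0, 255], [0.055, -0.0025, 0.001, 0, 255], [0.07, -0.0025, 0.001, 0, 255], [0.077, -0.0025, 0.001, 0, 255], [0.082, -0.0025, 0.001, 0, 255], [0.086, -0.0025, 0.001, 0, 255], [0.09, -0.0025, 0.001, 0, 255], [0.092, -0.0025, 0.001, 0, 255]],
])

```text
clock: 4.55
eef_pos: [466.6, 7.9, 38.6]
eef_rot: [0.598, -0.377, 0.598, 0.377]
ft_force: [-2.0, 1.9, 5.6]
finger_gap: 0.3
```

Call:
servo_tool([
  [[0, 0, 0, 0, 255], [0, 0, 0, 0, 255]],
])

```text
clock: 4.75
eef_pos: [466.6, 7.8, 38.8]
eef_rot: [0.598, -0.377, 0.598, 0.377]
ft_force: [-2.0, 2.1, 4.4]
finger_gap: 0.4
```

Call:
servo_tool([
  [[-0.02, 0, 0, 0, 255], [-0.06, 0, 0, 0, 255], [-0.092, 0, 0, 0, 255], [-0.092, -0.019, -0.04, 0, 255], [-0.092, -0.038, -0.08, 0, 255], [-0.092, -0.057, -0.12, 0, 255], [-0.092, -0.076, -0.16, 0, 255], [-0.092, -0.095, -0.2, 0, 255]],
])

```text
clock: 5.55
eef_pos: [465.7, -215.8, 130.9]
eef_rot: [0.598, -0.377, 0.598, 0.377]
ft_force: [1.5, 0.6, -0.4]
finger_gap: 0.3
```

Call:
servo_tool([
  [[0, -0.017, -0.037, 0, 255], [0, -0.035, -0.073, 0, 255], [0, -0.035, -0.073, 0, 255], [0, -0.035, -0.073, 0, 255], [0, -0.035, -0.073, 0, 255], [0, -0.035, -0.073, 0, 255]],
])

```text
clock: 6.15
eef_pos: [466.3, -293.6, 130.6]
eef_rot: [0.598, -0.378, 0.598, 0.378]
ft_force: [0.2, -0.1, 1.4]
finger_gap: 0.4
```

```bash
python3 look.py w3 466 -295 50; python3 -c "
import cv2
im=cv2.imread('pics/w3_raw.png')[165:265,225:365]
cv2.imwrite('pics/w3c.png',cv2.resize(im,None,fx=5.5,fy=5.5,interpolation=cv2.INTER_CUBIC))"
```

```text
6.15 [ 466.3 -293.6  130.6] [ 0.2  -0.11  1.39] 0.3974492399410402 shift [80.6 -0.3 -1.4]
[278.3 213.7]
[279.6 248. ]
```

View pics/w3c.png

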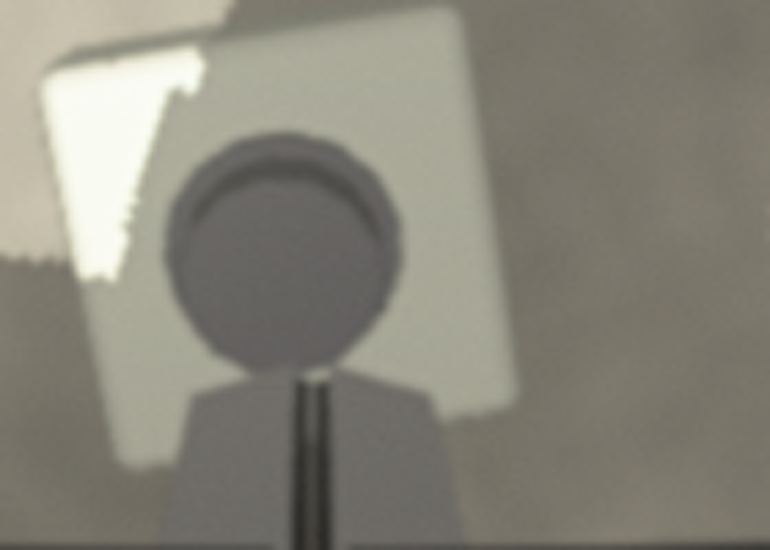

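The square key is centred at pixel (277.7,215.5), so I correct by −1.5 mm in y and −3.5 mm in z and press.

Call:
servo_tool([
  [[0.03, -0.0015, -0.0035, 0, 255], [0.055, -0.0015, -0.0035, 0, 255], [0.07, -0.0015, -0.0035, 0, 255], [0.077, -0.0015, -0.0035, 0, 255], [0.082, -0.0015, -0.0035, 0, 255], [0.086, -0.0015, -0.0035, 0, 255], [0.09, -0.0015, -0.0035, 0, 255], [0.092, -0.0015, -0.0035, 0, 255]],
])

```text
clock: 7.0
eef_pos: [466.1, -298.6, 38.7]
eef_rot: [0.598, -0.377, 0.598, 0.377]
ft_force: [0.0, 2.6, 4.9]
finger_gap: 0.1
```

Call:
servo_tool([
  [[0, 0, 0, 0, 255], [0, 0, 0, 0, 255]],
])

```text
clock: 7.2
eef_pos: [466.1, -298.6, 38.9]
eef_rot: [0.598, -0.377, 0.598, 0.377]
ft_force: [-1.0, 2.7, 5.0]
finger_gap: 0.6
```

Call:
servo_tool([
  [[-0.02, 0, 0, 0, 255], [-0.06, 0, 0, 0, 255], [-0.1, 0, 0, 0, 255], [-0.14, 0, 0, 0, 255], [-0.16, 0, 0, 0, 255], [-0.16, -0.04, -0.02, 0, 255], [-0.16, -0.06, -0.03, 0, 255], [-0.16, -0.06, -0.03, 0, 255]],
])

```text
clock: 8.0
eef_pos: [507.8, -353.6, 198.4]
eef_rot: [0.598, -0.377, 0.599, 0.376]
ft_force: [-1.3, 0.3, 0.1]
finger_gap: 0.4
```

Run:
```python
from bench import camera
import cv2,numpy as np
b=cv2.imread('pics/scene0.png');a=camera('scene')[:,:,::-1].copy();cv2.imwrite('pics/scene1.png',a)
f=lambda i,x,y:cv2.resize(i[y-30:y+30,x-33:x+33],(264,240),interpolation=cv2.INTER_CUBIC)
P=[(343,178),(275,205),(183,245)]
cv2.imwrite('pics/cmp.png',np.vstack([np.hstack([f(i,*p) for p in P]) for i in(b,a)]))
```

```text
(no output)
```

View pics/cmp.png

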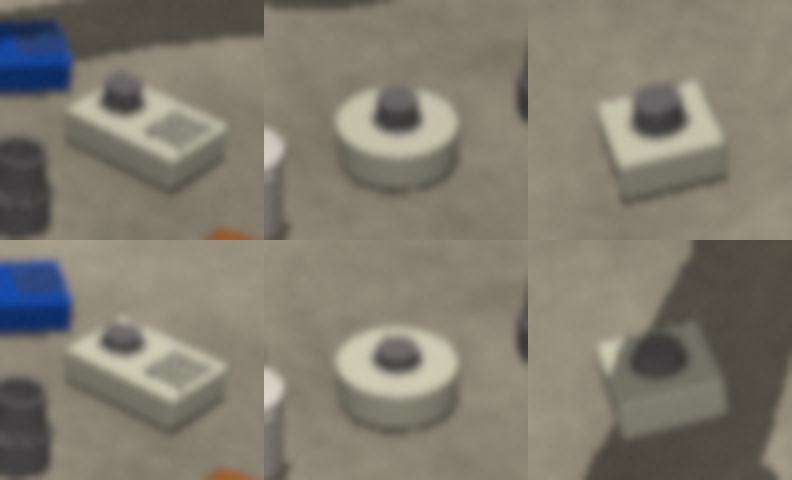

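Before and after, the hub and wide keys (left and middle) sit clearly lower. The square key (right) is in arm shadow but also lower, its top edge moving from about row 85 to 92 in the enlarged crop. The cases have not moved.

```bash
python3 -c "
from bench import robot
print(robot.get_obs()['ft_force']);print(robot.sign_off())"
```

```text
[-0.74336027  0.49928568  0.02904104]
the job is handed in; nothing more can be done
None
```

I pressed the hub key, then the wide round sensor's key, then the square sensor's key, each with the closed fingertips, and handed the job in after about 8 s of robot time. The small spare, the red and blue lookalikes and the bystanders were never approached at height.

- **Press force:** each press ended at about 4.4–5.0 N with the fingertip at z ≈ 38.8 mm. A fully-in key predicts about 4.8 N there.
- **Final pictures:** all three keys sit lower than before and none of the three cases has visibly shifted. The square key was in arm shadow, so its picture is less clear, but its force reading agrees.
- **Disagreement:** the first top-camera positions were about 4 mm off from the close wrist views. I corrected to the wrist views before each press.
- **Not checked:** I did not take a close picture of the spare sensor or the bystanders afterwards.

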